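Seat the flanged die in the setting block

TASK

Take the flanged steel setting die and slide it along the bed of the setting block into the slot, with its flange under the slotted plate, fully home against the stop. Bed it with a firm, steady push of about 15 N against the stop (at least 10 N for half a second, never over 25 N) and do not force it against the block, then let go of it and swing the latch fully shut behind it. Leave the other two dies standing where they are.

Things in the scene. Friction and masses are not known exactly. Their poses are not given: they have to be found in the camera images.
- die: The flanged setting die: a plain steel round barrel 24 mm in diameter with a thin disc flange (40 mm diameter, 5 mm thick) at its foot, 62 mm tall in all, about 0.26 kg, standing on its flange on the bench. The only one of the three steel dies with a wide thin flange. Origin: centre of its underside; z up along the barrel.
- holder: Setting block, steel, fixed to the bench. Origin: on the bench straight below the axis of a fully home die, which then has its origin at (0, 0, 12) mm here. x runs inwards along the slot, from open mouth to stop; y left, z up. Bed 12 mm thick, x = -110 to +40, y = +-47 mm; bare in front of the slot (x = -110 to -45), slotted keeper plate over the rest.
- mouth (a point): Middle of the slot's open mouth, on the keeper plate's top at (-45, 0, 25.5) mm in the block's frame, same axes. The plate is 6 mm thick, its underside 7.5 mm above the bed (for the 5 mm flange). The slot is 26 mm wide (for the 24 mm barrel); its mouth flares evenly from 26 mm wide at x = -32 to 44 mm at x = -45 in the block's frame. The flange's channel is 54 mm wide.
- stop: Rigid steel stop on the keeper plate, across the slot's end. The barrel meets its flat front face: x = +12 mm in the block's frame, 40 mm wide, z = 25.5 to 37.5 mm. It does not give. Same origin and axes as the block. The firm push is the contact force between die and stop.
- latch (a joint): Swing latch on the keeper plate: flat bar 12 mm wide (z = 26.5 to 32.5 mm) with an upright post. In rad: 0 = fully shut (hard end stop; bar along the block's +y across the slot, 2 mm clear of a home die); grows as it opens, anticlockwise from above, to 2.4. Pivot at (-20, -36) mm in the block's frame. Light friction (about 2 N at the post); stays where left.
- latch_post (a point): Point on the axis of the latch's upright post (10 mm diameter, from z = 26.5 to 66.5 mm above the bench, 56 mm from the pivot); the point is 56.5 mm above the bench. Push the post sideways to swing the latch.
- punch: One of the other steel dies: a straight punch, 24 mm diameter, 64 mm tall, no flange, bevelled top. Standing on the bench; leave it alone. Origin: centre of its underside.
- dome: The other steel die: thick foot 32 mm in diameter and 35 mm tall, narrowing to a 20 mm neck, 61 mm tall in all, no thin flange. Standing on the bench; leave it alone. Origin: centre of its underside.
Things that resemble listed ones, but are neither listed nor needed, are in the scene too. What is shaped like the die but red or turquoise is not meant.

How it is judged:
By the outcome, as a careful person would: the job done as asked, in the order asked, and still so for the second after the job is handed in, with the robot touching nothing.
It also fails if it takes over 66 s, if anything falls off the work surface, if the arm or the gripper's body presses on something with over 40 N, if the wrist force passes 120 N, or if a joint passes its speed limit or range.

ROBOT

A 7-joint arm with a two-finger parallel gripper is mounted at the origin on the work surface. World frame = base frame: x ahead of the robot, y to its left, z up, the work surface at z = 0. Lengths are in m, angles in rad, forces in N, time in s.
With the tool pointing down it reaches from about 0.425 to 0.8 m from the base axis. Payload 8.3 kg.
Tool frame: the origin (TCP) lies at the very end of the fingers, on their centre line; the grasp point (between the pads) lies 19 mm behind it; z points along the fingers, y is the line along which they close (so a half turn about z gives the same grasp; the last joint's range is limited). The gripper opens to 85 mm and grips with 20 to 120 N. Pads are 22 mm wide; open, the fingers measure 114 mm over their backs; the gripper's body (76 mm by 85 mm) begins 54 mm behind the grasp point. The pads swing forward as they close: fully open they stand 13 mm farther back than shut.
Start: joints at [-1.236, 0.383, 0.016, 1.37, -0.006, 1.388, -0.046], TCP at [0.242, 0.576, 0.231] pointing down, gripper open.
Joint ranges: [-2.95, 2.95], [-0.25, 2.06], [-1.52, 1.56], [0.18, 2.33], [-1.44, 4.58], [0.02, 2.06], [-3.01, 3.01]. Speed limits (rad/s): [2.39, 2.39, 3.01, 3.01, 3.14, 3.14, 3.14].

INTERFACE

Orientations are given as a rotation vector (axis times angle).
In Python, from bench import read_state, optics, job gives the robot as it stands.
- The arm moves only by the shell command python3 -m crank 'ROWS' [FORCE]. ROWS is text: rows parted by semicolons, each of 5 numbers parted by spaces: the finger opening in mm, from 0 to 85.4, then the shift along the tool's x, y, z in mm, then the turn about the tool's z in rad. A call has exactly 5 rows; each row is the pose to reach, as a shift and turn from the pose commanded when the call began, along the tool's axes at that moment; what a row does not reach only later rows make up. A row lasts 1/8 s, in which the tool goes at most 62.5 mm and 10.7 degrees, less where a joint would pass 70% of its speed; a pose out of reach is approached as far as the arm can. A call with a gripper value outside its range is refused whole. The fingers move at their own pace and stop on an object; FORCE is the grip in N (left out, the last holds). Time passes only in rows, so rows that repeat a pose let the fingers close, or fill a call up. It gives the time, the measured TCP pose, the force, the opening and the grip force at its end, in the units of the state.
- read_state(): the state, without advancing time (a new reading comes with each control period).
- optics.camera(name): name is "scene" or "top" or "wrist"; returns a dict with "image" (384x512x3 uint8, red, green, blue), "fov_y" (degrees; the focal length in pixels is half the picture's height over the tangent of half this angle, whatever the lens; pixels are square), "cx", "cy" (the principal point, pixels), "R" (3x3) and "t" (3): a world point X has camera coordinates R X + t; the wrist camera has in their place "hand_eye" (4x4, takes a point from camera to tool coordinates, whose origin is the TCP and whose axes are the flange's). Camera axes: x right, y down, z forward; pixel columns grow to the right and rows downward; lengths in m; the calibration is good to about 2 mm. The wrist camera is an equidistant fisheye: a pixel r from the principal point sees the ray r / f radians off the axis. A picture is of the moment at which its call begins: read the wrist's pose just before it. There is no depth.
- job.hand_in(): hands the job in; it is judged then, once.
Trained networks look in a picture, given as the dict that the camera call returned (one of the last four; its "shot" number tells which), for a name from the list of things; names that differ only in an ending like _2 or _b are one class to them, and where a whole thing is asked for, a point or a joint stands for the part that bears it (a point fixed in the world has none). Each returns a list of dicts, best first, with "conf" (0 to 1); they miss things now and then, are a little off and sometimes report something else, mostly with a low value. They report only what shows in the picture. A call takes as long as a camera call. They do not tell look-alikes from the thing itself.
- optics.masks_of(name, picture): "pixels" (384x512 bool, what is visible of it) and "extent" ([left, top, right, bottom] in pixels, round what is visible of it).
The state is a dict: "clock": time; "joints": joint angles; "qvel": joint speeds; "joint_efforts": joint torques, N m; "tool_pos": TCP position; "eef_rot": TCP orientation; "wrist_force": force on the tool from outside, world axes, zero at the start; "wrist_torque": the same for the moment, N m; "opening": opening from 0.0 (shut) to 1.0 (fully open); "finger_force": force on a finger pad.
Only numpy, scipy, OpenCV 4.12 (cv2) and the standard library are available. Lean on these libraries where they do the work, as an engineer would, in place of code of your own. Each camera call takes 0.05 s, during which the arm holds its last target. There are 200 camera calls.

## Working session

There is one attempt and no reset: what is moved stays moved. The work goes in short steps, Python scripts to look and compute and a shell command to move; the robot and the scene stay as the last step left them, time stands still between calls to the robot, and variables do not carry over. Pictures are saved under pics/ and viewed, at most 13 in all, crops included, and the job is handed in when it is done.

```bash
ls; mkdir -p pics
python3 - <<'E'
from bench import read_state, optics
import cv2,numpy as np
s=read_state();print(s)
c={n:optics.camera(n) for n in("scene","top","wrist")}
for n in c:
    d=c[n];print(n,d["fov_y"],d["cx"],d["cy"],d.get("hand_eye"),d.get("R"),d.get("t"))
    for m in("die","holder","stop","latch","latch_post","punch","dome"):
        try:print(m,[(round(r["conf"],2),[int(v) for v in r["extent"]],int(r["pixels"].sum())) for r in optics.masks_of(m,d)])
        except Exception as e:print(m,e)
a=np.hstack([c["scene"]["image"],c["top"]["image"]])
for n in c: cv2.imwrite(f"pics/{n}0.png",c[n]["image"][:,:,::-1])
E
```

```text
pics
{'clock': 0.0, 'joints': array([-1.23589732,  0.3842516 ,  0.01637703,  1.37120092, -0.0063111 ,
        1.38815926, -0.04650726]), 'qvel': array([-0.00175344, -0.00033495,  0.00035096, -0.00036849, -0.00043812,
       -0.00132098, -0.00066729]), 'joint_efforts': array([ 1.04462764e-03, -6.27591634e+01,  8.44282396e-01, -3.71822584e+01,
        1.64225284e-02,  1.41392081e-02, -4.02149695e-06]), 'tool_pos': array([0.24188709, 0.57574254, 0.23024931]), 'eef_rot': array([-6.20598285e-01, -3.07931358e+00,  3.04124736e-03]), 'wrist_force': array([-0.18394369,  0.39533864,  0.57605387]), 'wrist_torque': array([ 0.04723124, -0.00977274,  0.02240905]), 'finger_force': 0.0, 'opening': 1.0018465342566913}
scene 48.457271330645554 246.57305252085462 191.33520026727467 None [[-0.65198013  0.7579885   0.01937393]
 [ 0.50036268  0.44930154 -0.74011169]
 [-0.56970089 -0.47284412 -0.67220483]] [ 0.43156617 -0.155036    1.22533966]
die [(0.56, [196, 145, 210, 170], 267), (0.51, [171, 130, 187, 156], 259), (0.5, [224, 135, 238, 160], 247)]
holder [(0.63, [281, 233, 346, 309], 3240)]
stop [(0.64,
[... 659 characters left out ...]
[125, 126, 147, 143], 187)]
latch []
latch_post []
punch [(0.48, [320, 152, 337, 167], 173)]
dome [(0.64, [274, 201, 288, 218], 200), (0.46, [109, 124, 183, 203], 3452)]
wrist 65.70646984690485 255.05989616043937 194.32236685685857 [[ 1.79630383e-04 -9.46920138e-01 -3.21468847e-01  8.21237139e-02]
 [ 9.99998646e-01  6.95867719e-04 -1.49097190e-03  3.42551076e-04]
 [ 1.63553111e-03 -3.21468144e-01  9.46918981e-01 -1.43116693e-01]
 [ 0.00000000e+00  0.00000000e+00  0.00000000e+00  1.00000000e+00]] None None
die [(0.53, [0, 355, 7, 369], 79), (0.3, [99, 360, 139, 381], 549)]
holder [(0.87, [100, 357, 139, 381], 534)]
stop []
latch []
latch_post []
punch []
dome [(0.72, [14, 355, 29, 367], 154)]
```

Run:
```python
import cv2,numpy as np
s=cv2.imread("pics/scene0.png")[110:330,150:370];t=cv2.imread("pics/top0.png")
a=cv2.resize(s,(400,400),interpolation=2)
b=np.hstack([cv2.resize(t[110:210,95:195],(200,200),interpolation=2),np.zeros((200,200,3),np.uint8)])
c=cv2.resize(t[140:280,260:420],(400,350),interpolation=2)
d=cv2.resize(t[110:215,95:200],(400,200*2),interpolation=2)
cv2.imwrite("pics/comp0.png",np.hstack([a,np.zeros((400,0,3),np.uint8),d]))
cv2.imwrite("pics/comp1.png",np.hstack([cv2.resize(s[0:110,0:110],(380,380),interpolation=2),cv2.resize(c,(400,380))]))
```

```text
(no output)
```

View pics/comp0.png

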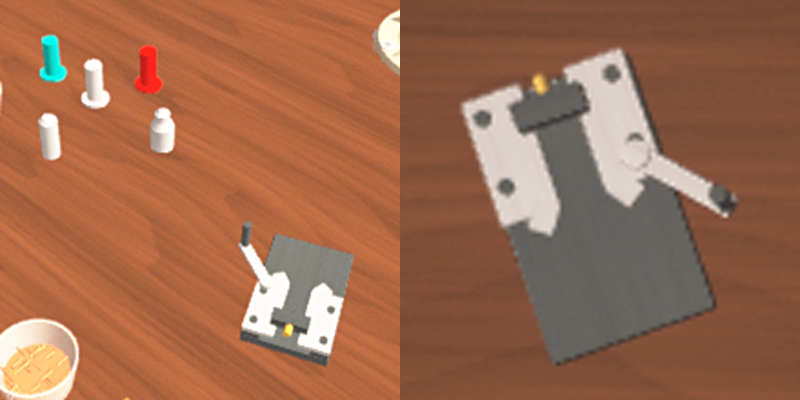

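View pics/comp1.png

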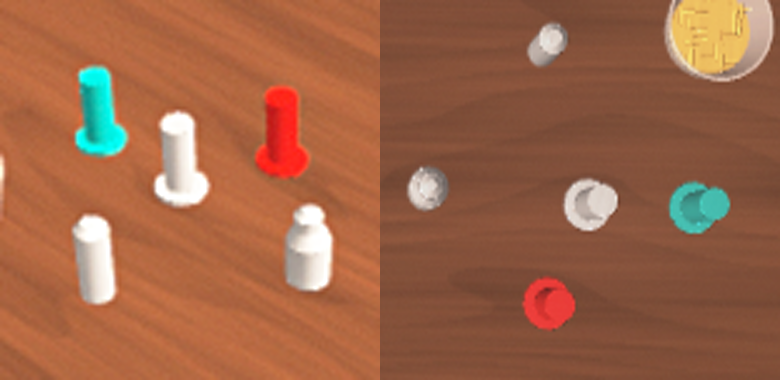

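```bash
cat > h.py <<'E'
import numpy as np,cv2
from bench import read_state,optics
from scipy.spatial.transform import Rotation as Ro
from scipy.optimize import least_squares
def ray(c,u,v,s=None):
    f=192/np.tan(np.radians(c["fov_y"]/2));x,y=(u-c["cx"])/f,(v-c["cy"])/f
    if "hand_eye" in c:
        r=np.hypot(x,y);d=np.array([x/r*np.sin(r),y/r*np.sin(r),np.cos(r)])
        T=c["hand_eye"];R=Ro.from_rotvec(s["eef_rot"]).as_matrix()
        return R@T[:3,3]+s["tool_pos"],R@T[:3,:3]@d
    return -c["R"].T@c["t"],c["R"].T@np.array([x,y,1.])
def plane(c,u,v,z,s=None):
    o,d=ray(c,u,v,s);return o+d*(z-o[2])/d[2]
def proj(c,X,s=None):
    X=np.atleast_2d(X);f=192/np.tan(np.radians(c["fov_y"]/2))
    if "hand_eye" in c:
        T=c["hand_eye"];R=Ro.from_rotvec(s["eef_rot"]).as_matrix()
        P=((X-s["tool_pos"])@R-T[:3,3])@T[:3,:3]
        r=np.hypot(P[:,0],P[:,1]);th=np.arctan2(r,P[:,2]);return np.c_[c["cx"]+f*th*P[:,0]/r,c["cy"]+f*th*P[:,1]/r]
    P=X@c["R"].T+c["t"];return np.c_[c["cx"]+f*P[:,0]/P[:,2],c["cy"]+f*P[:,1]/P[:,2]]
def h2w(h,p):
    p=np.atleast_2d(p)/1000.;c,s=np.cos(h[2]),np.sin(h[2])
    return np.c_[h[0]+c*p[:,0]-s*p[:,1],h[1]+s*p[:,0]+c*p[:,1],p[:,2]]
def tool(X,s):  # world point -> tool mm
    return (np.asarray(X)-s["tool_pos"])@Ro.from_rotvec(s["eef_rot"]).as_matrix()*1000
E
python3 - <<'E'
from h import *
c=optics.camera("top");sc=optics.camera("scene")
print("die",plane(c,342.8,215.2,.004), "scene",plane(sc,203,166,.003))
cr=lambda x,y:(95+x/400*105,110+y/400*105)
px=np.array([cr(*p) for p in[(555,363),(715,303),(622,48),(463,102),(635,153)] for p in[(p[0]-400,p[1])]])
pts=[(-110,47,12),(-110,-47,12),(40,-47,25.5),(40,47,25.5),(-20,-36,32.5)]
r=least_squares(lambda h:(proj(c,h2w(h,pts))-px).ravel(),[.6,.3,.3])
print("holder",r.x,r.fun.reshape(-1,2).round(1))
p=plane(c,*cr(325,198),.0300);print("post",p)
h=r.x;R=np.array([[np.cos(h[2]),np.sin(h[2])],[-np.sin(h[2]),np.cos(h[2])]]);print(R@(p[:2]-h[:2]))
s=read_state();print(Ro.from_rotvec(s["eef_rot"]).as_matrix().round(3))
E
```

```text
die [ 0.46335277 -0.32786923  0.004     ] scene [ 0.46726428 -0.31665148  0.003     ]
holder [0.59434813 0.10186705 0.36900134] [[-0.5  0. ]
 [ 0.4  0.4]
 [ 0.3 -0.5]
 [-0.9  0.3]
 [ 0.6 -0.3]]
post [0.56488967 0.01332385 0.03      ]
[-0.05941168 -0.07195798]
[[-0.922  0.387 -0.   ]
 [ 0.387  0.922 -0.   ]
 [ 0.    -0.    -1.   ]]
```

Candidates in the top view are the white flanged piece (343,215), the turquoise one (387,217), the red one (328,250), the punch (328,160) and the dome (281,210). The die is the plain steel flanged one at (343,215), and the second composite crop confirms its thin flange. The block is at about (0.594, 0.102) with yaw 0.37, and its latch is open to the right. Next I move over the block for a close look.

```bash
python3 -m crank '45 -44 -35 -2 -0.15; 45 -92 -74 -4 -0.3; 45 -140 -112 -8 -0.45; 45 -188 -151 -10 -0.6; 45 -236 -190 -12 -0.766' 60
python3 - <<'E'
from h import *
s=read_state();print(s["tool_pos"],s["eef_rot"],s["joints"],tool([.515,.071,.25],s))
E
```

```text
clock: 1.92
tool_pos: [0.386, 0.3096, 0.2436]
eef_rot: [-0.573, 3.088, 0.001]
wrist_force: [1.8, -0.2, 0.1]
opening: 0.527
finger_force: 0.0
[0.38599777 0.30964196 0.24364956] [-5.72888027e-01  3.08818305e+00  7.39414349e-04] [-0.82723359  0.0933915   0.09352615  1.70200327 -0.00895921  1.34575174
  1.20552464] [ -34.82861019 -269.03111761   -6.41193839]
```

```bash
python3 -m crank '45 -6 -54 -1 0; 45 -13 -108 -3 0; 45 -20 -162 -4 0; 45 -28 -216 -5 0; 45 -35 -269 -6 0'; python3 -m crank '45 0 0 0 0;45 0 0 0 0;45 0 0 0 0;45 0 0 0 0;45 0 0 0 0'
python3 - <<'E'
from h import *
import json
s=read_state();c=optics.camera("wrist");print(s["tool_pos"],s["eef_rot"])
np.save("w1.npy",{"s":s,"c":c},allow_pickle=True)
for m in("holder","stop","latch_post"):print(m,[(round(r["conf"],2),[int(v) for v in r["extent"]]) for r in optics.masks_of(m,c)])
cv2.imwrite("pics/w1.png",cv2.resize(c["image"][:,:,::-1],(768,576),interpolation=2))
E
```

```text
clock: 2.55
tool_pos: [0.5139, 0.0709, 0.2496]
eef_rot: [-0.566, 3.089, 0.0]
wrist_force: [0.4, 0.8, 0.2]
opening: 0.528
finger_force: 0.0
clock: 3.18
tool_pos: [0.513, 0.0732, 0.2493]
eef_rot: [-0.568, 3.09, 0.0]
wrist_force: [-0.6, -1.2, -1.3]
opening: 0.526
finger_force: 0.0
[0.51297523 0.07319672 0.24927452] [-5.67732206e-01  3.08981577e+00  1.18154910e-04]
holder [(0.88, [190, 140, 288, 250]), (0.17, [60, 58, 101, 81])]
stop [(0.68, [240, 237, 270, 259]), (0.54, [187, 140, 292, 253])]
latch_post [(0.92, [188, 178, 233, 219])]
```

View pics/w1.png

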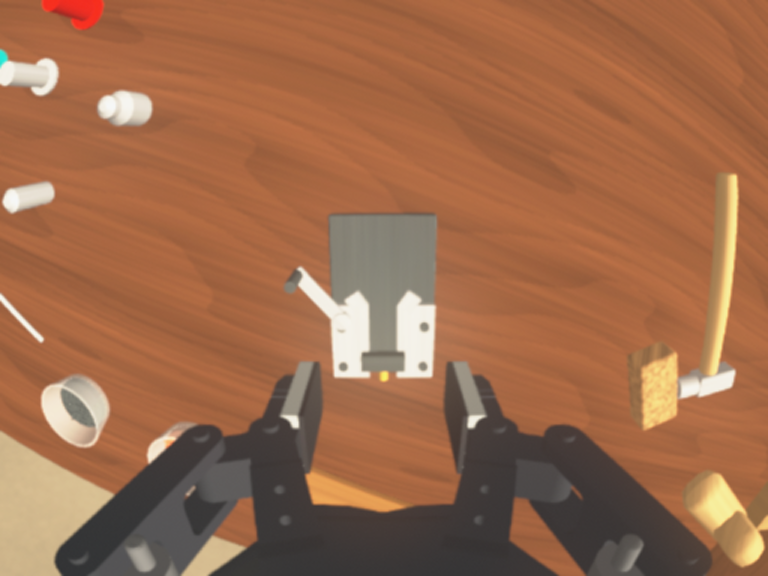

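The wrist picture shows the block square to the view. Its bed front edge runs (330,213) to (436,213) and the slot is centred at about x=383. The latch is open to the left, with its post at (295,278). The steel die is at the upper left, with its flange at (45,77).

Run:
```python
from h import *
d=np.load("w1.npy",allow_pickle=True).item();s,c=d["s"],d["c"]
px=np.array([(330,213),(436,213),(434,377),(334,377),(342,321),(434.5,304)])/1.5
pts=[(-110,-47,12),(-110,47,12),(40,47,25.5),(40,-47,25.5),(-20,-36,32.5),(-45,47,25.5)]
r=least_squares(lambda h:(proj(c,h2w(h,pts),s)-px).ravel(),[.594,.102,.369]);print(r.x,r.fun.reshape(-1,2).round(1))
print("die",plane(c,45/1.5,77/1.5,.003,s))
s=read_state();print(tool([.463,-.328,.2],s))
```

```text
[0.5958718  0.10399075 0.35354382] [[-0.4  2.1]
 [ 1.5  2.9]
 [-1.5  1. ]
 [-1.1  0.3]
 [-0.2  0.8]
 [ 1.5 -7. ]]
die [ 0.46363527 -0.32544693  0.003     ]
[ 188.85730069 -356.82227637   49.26671796]
```

```bash
python3 -m crank '45 26 -49 5 0; 45 52 -98 10 0; 45 78 -147 15 0; 45 104 -196 20 0; 45 130 -245 25 0'; python3 -m crank '45 20 -40 25 0;45 40 -80 50 0;45 58 -112 75 0;45 58 -112 75 0;45 58 -112 75 0'
python3 - <<'E'
from h import *
s=read_state();c=optics.camera("wrist");print(s["tool_pos"],s["eef_rot"])
np.save("w2.npy",{"s":s,"c":c},allow_pickle=True)
for r in optics.masks_of("die",c):
    l,t,ri,b=r["extent"];print(r["conf"],r["extent"])
print(proj(c,[[.4635,-.3265,0],[.4635,-.3265,.062]],s))
cv2.imwrite("pics/w2.png",cv2.resize(c["image"][60:340,80:430,::-1],(750,600),interpolation=2))
E
```

```text
clock: 4.0
tool_pos: [0.478, -0.2043, 0.2243]
eef_rot: [-0.566, 3.089, -0.0]
wrist_force: [1.2, -0.1, 0.1]
opening: 0.528
finger_force: 0.0
clock: 4.62
tool_pos: [0.4641, -0.3276, 0.1494]
eef_rot: [-0.566, 3.09, 0.0]
wrist_force: [1.1, 0.1, 0.8]
opening: 0.529
finger_force: 0.0
[ 0.46413446 -0.32762477  0.14935188] [-5.65852424e-01  3.09015710e+00  2.91208370e-04]
0.87 [233.8, 157.6, 279.6, 212.9]
0.83 [295.5, 103.2, 342.5, 142.0]
0.72 [141.2, 133.1, 192.4, 176.7]
[[256.82508392 178.50006295]
 [257.16840075 198.8366086 ]]
```

View pics/w2.png

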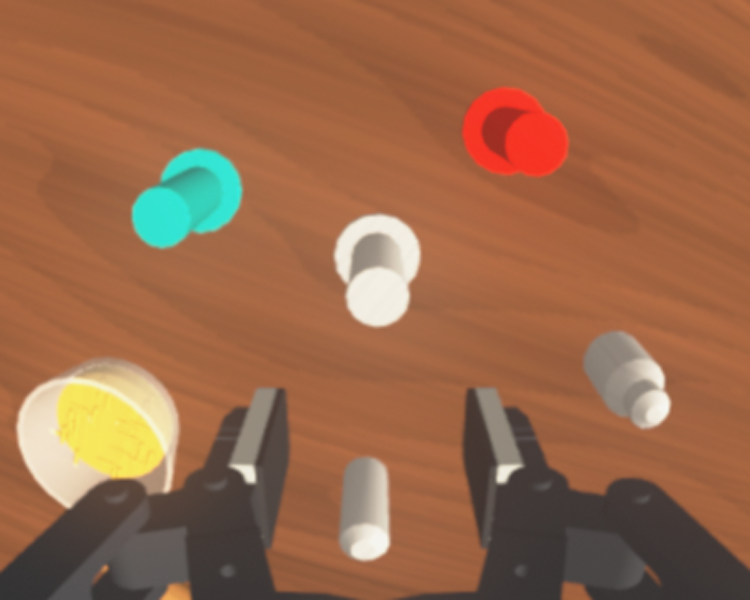

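The picture shows the plain steel flanged die at (377,256) in the crop, centred between the fingers, with turquoise at (200,190) and red at (505,130). The flange centre agrees with the estimate to within 1 px, so I descend and grip.

```bash
python3 -m crank '45 0 1 30 0; 45 0 1 60 0; 45 0 1 90 0; 45 0 1 115 0; 45 0 1 121 0'; python3 -m crank '20 0 0 0 0;20 0 0 0 0;20 0 0 0 0;20 0 0 0 0;20 0 0 0 0' 90; python3 -m crank '20 0 0 0 0;20 0 0 0 0;20 0 0 -20 0;20 0 0 -50 0;20 0 0 -80 0'
python3 - <<'E'
from h import *
s=read_state();print(s["tool_pos"],s["eef_rot"],s["wrist_force"],s["opening"],s["finger_force"])
h=[.5945,.103,.362]
print(tool(h2w(h,(-85,0,110))[0],s))
E
```

```text
clock: 5.35
tool_pos: [0.4636, -0.3254, 0.0274]
eef_rot: [0.569, -3.089, -0.002]
wrist_force: [-0.5, -0.1, 1.7]
opening: 0.528
finger_force: 0.0
clock: 5.98
tool_pos: [0.4644, -0.3273, 0.0295]
eef_rot: [-0.566, 3.088, -0.002]
wrist_force: [-0.1, 0.7, 7.3]
opening: 0.256
finger_force: 88.4
clock: 6.6
tool_pos: [0.463, -0.3269, 0.1089]
eef_rot: [0.565, -3.089, -0.001]
wrist_force: [0.8, -0.4, -2.8]
opening: 0.26
finger_force: 88.3
[ 0.46298561 -0.32687771  0.10888795] [ 5.65306834e-01 -3.08944090e+00 -6.11020538e-04] [ 0.83045859 -0.40555962 -2.8236264 ] 0.2603009967076907 88.26404929161072
[-190.21383985  355.45117977   -1.06826926]
```

```bash
python3 -m crank '20 -24 44 -2 0;20 -52 97 -2 0; 20 -80 150 -2 0; 20 -108 203 -2 0; 20 -136 256 -2 0'; python3 -m crank '20 -27 50 0 0;20 -47 85 0 0;20 -54 99 0 0;20 -54 99 15 0;20 -54 99 40 0'; python3 -m crank '20 0 0 0 0;20 0 0 0 0;20 0 0 0 0;20 0 0 0 0;20 0 0 0 0';python3 - <<'E'
from h import *
s=read_state();c=optics.camera("wrist");print(s["tool_pos"],s["eef_rot"],s["wrist_force"])
np.save("w3.npy",{"s":s,"c":c},allow_pickle=True)
for m in("die","holder","stop","latch_post"):print(m,[(round(r["conf"],2),r["extent"]) for r in optics.masks_of(m,c)])
cv2.imwrite("pics/w3.png",cv2.resize(c["image"][130:310,135:375,::-1],(800,600),interpolation=2))
E
```

```text
clock: 7.22
tool_pos: [0.4998, -0.0376, 0.1105]
eef_rot: [-0.565, 3.09, 0.0]
wrist_force: [1.6, -0.8, -2.0]
opening: 0.255
finger_force: 88.7
clock: 7.85
tool_pos: [0.5157, 0.0702, 0.0696]
eef_rot: [-0.562, 3.09, -0.001]
wrist_force: [0.2, 0.1, -2.4]
opening: 0.26
finger_force: 88.8
clock: 8.48
tool_pos: [0.5156, 0.0724, 0.0706]
eef_rot: [-0.566, 3.09, 0.0]
wrist_force: [0.9, 0.1, -2.9]
opening: 0.256
finger_force: 88.6
[0.5155959  0.07235381 0.07060906] [-5.65742328e-01  3.08954487e+00  2.09196678e-04] [ 0.9390687   0.11198033 -2.87874137]
die [(0.96, [224.0, 200.3, 289.2, 306.9])]
holder [(0.84, [134.5, 173.5, 322.3, 341.6])]
stop [(0.6, [229.8, 322.5, 277.9, 340.4])]
latch_post [(0.72, [135.8, 239.9, 198.1, 283.0])]
```

View pics/w3.png

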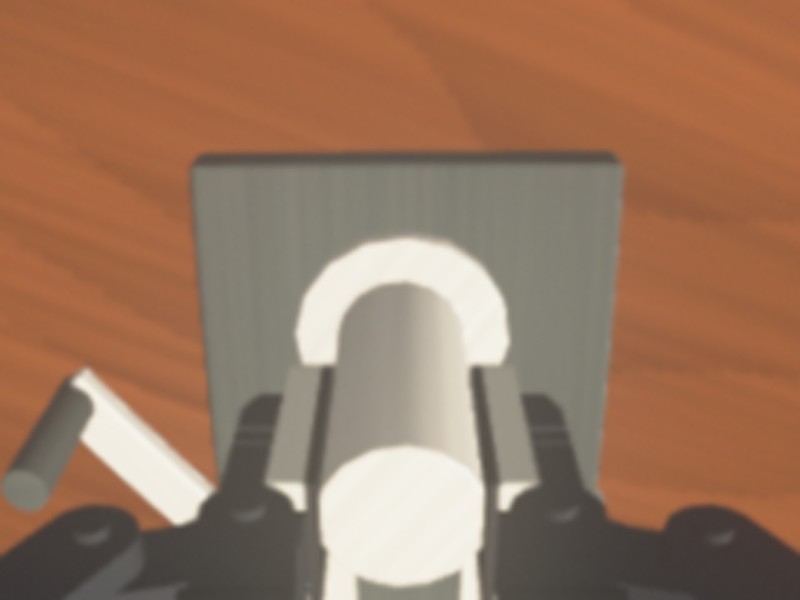

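The picture shows the die in the grip, with its flange centred at column 403. The bed's mid-column is about 407, so the slot lies roughly 0.8 mm to +y of the die. I'll fit this at sub-pixel level.

```bash
cat > fit.py <<'E'
from h import *
def edges(c,rows,lo,hi,thr,chan):  # sub-pixel first/last crossings of chan>thr
    out=[]
    for v in rows:
        p=chan[v,lo:hi].astype(float);m=np.where(p<thr)[0]
        if len(m)<5: continue
        a,b=m[0],m[-1]
        if a<1 or b>hi-lo-2: continue
        out.append((v,lo+a-(thr-p[a])/(p[a-1]-p[a]),lo+b+(thr-p[b])/(p[b+1]-p[b])))
    return np.array(out)
E
python3 - <<'E'
from fit import *
d=np.load("w3.npy",allow_pickle=True).item();s,c=d["s"],d["c"]
sat=c["image"].max(2).astype(int)-c["image"].min(2)
e=edges(c,range(184,236,2),170,345,60,sat);print(e[::6].round(2))
P=[];
for v,l,r in e: P+= [plane(c,l,v,.012,s),plane(c,r,v,.012,s)]
P=np.array([tool(p,s) for p in P]);L,Rr=P[::2],P[1::2]
fl,fr=np.polyfit(L[:,0],L[:,1],1),np.polyfit(Rr[:,0],Rr[:,1],1);print("bed left/right lines in tool (slope,offset)",fl,fr,"width",np.mean(Rr[:,1]-L[:,1]))
# flange extents at widest row, barrel top
zf=s["tool_pos"][2]-.0295
for u0,u1,v,z in[(297,509,330,zf+.005),(320,484,515,zf+.062)]:
    a,b=[tool(plane(c,135+u*.3,130+v*.3,z,s),s) for u in(u0,u1)];print("die",a,b,(a+b)/2)
a=[tool(plane(c,135+u*.3,130+163*.3,.012,s),s) for u in(192,622)];print("bed front",a)
E
```

```text
[[184.   191.36 321.82]
 [196.   192.16 320.9 ]
 [208.   193.23 320.07]
 [220.   194.19 319.  ]
 [232.   195.27 318.19]]
bed left/right lines in tool (slope,offset) [-5.09650056e-03 -4.61887826e+01] [-5.34641870e-03  4.76818228e+01] width 93.86983601495257
die [  2.48826657 -19.74229063  24.49810957] [ 2.50950274 20.00767517 24.49845707] [ 2.49888465  0.13269227 24.49828332]
die [  1.38877178 -11.25473979 -32.50106824] [  1.40317803  11.10297596 -32.50087448] [  1.3959749   -0.07588192 -32.50097136]
bed front [array([ 25.46148459, -45.10106628,  58.59110264]), array([25.53405567, 47.204141  , 58.59189354])]
```

```bash
python3 -m crank '20 0 0.7 10 -0.005;20 0 0.7 20 -0.005; 20 0 0.7 26 -0.005; 20 0 0.7 27 -0.005; 20 0 0.7 27 -0.005'; for i in 1 ; do python3 -m crank '20 0 0 0.5 0;20 0 0 1 0;20 0 0 1 0;20 0 0 1 0;20 0 0 1 0';done
```

```text
clock: 9.35
tool_pos: [0.5152, 0.0729, 0.0432]
eef_rot: [0.573, -3.089, 0.0]
wrist_force: [0.4, 0.4, -3.3]
opening: 0.255
finger_force: 88.6
clock: 9.98
tool_pos: [0.5151, 0.0729, 0.0422]
eef_rot: [0.573, -3.089, 0.0]
wrist_force: [-0.7, 0.1, -2.7]
opening: 0.256
finger_force: 88.6
```

```bash
python3 -m crank '20 0 0 0.3 0;20 0 0 0.6 0;20 0 0 0.6 0;20 0 0 0.6 0;20 0 0 0.6 0'; python3 -m crank '20 0 0 0.3 0;20 0 0 0.6 0;20 0 0 0.6 0;20 0 0 0.6 0;20 0 0 0.6 0'
```

```text
clock: 10.6
tool_pos: [0.5151, 0.0729, 0.0416]
eef_rot: [0.573, -3.089, 0.0]
wrist_force: [-0.4, 0.3, -2.3]
opening: 0.257
finger_force: 88.6
clock: 11.22
tool_pos: [0.5152, 0.0729, 0.0415]
eef_rot: [-0.573, 3.089, 0.0]
wrist_force: [-3.9, 0.8, 5.2]
opening: 0.257
finger_force: 88.8
```

```bash
python3 -m crank '20 0 0 -0.6 0;20 -5 0 -0.6 0;20 -12 0 -0.6 0;20 -20 0 -0.6 0;20 -24 0 -0.6 0';python3 -m crank '20 0 0 0 0;20 0 0 0 0;20 0 0 0 0;20 0 0 0 0;20 0 0 0 0'
python3 - <<'E'
from fit import *
s=read_state();c=optics.camera("wrist")
np.save("w4.npy",{"s":s,"c":c},allow_pickle=True)
sat=c["image"].max(2).astype(int)-c["image"].min(2)
e=edges(c,range(150,230,2),150,355,60,sat);print(e[::6].round(2))
P=np.array([[tool(plane(c,l,v,.012,s),s),tool(plane(c,r,v,.012,s),s)] for v,l,r in e])
L,Rr=P[:,0],P[:,1];w=Rr[:,1]-L[:,1];k=abs(w-94)<1.5
print(np.polyfit(L[k,0],L[k,1],1),np.polyfit(Rr[k,0],Rr[k,1],1),w[k].mean(),k.sum(),P[k][0],P[k][-1])
cv2.imwrite("pics/w4.png",cv2.resize(c["image"][120:330,115:395,::-1],(800,600),interpolation=2))
E
```

```text
clock: 11.85
tool_pos: [0.5381, 0.0819, 0.0416]
eef_rot: [0.574, -3.089, 0.0]
wrist_force: [-2.8, -1.9, 2.0]
opening: 0.256
finger_force: 88.9
clock: 12.48
tool_pos: [0.5374, 0.0815, 0.0416]
eef_rot: [0.573, -3.089, 0.0]
wrist_force: [-0.4, -0.5, -2.3]
opening: 0.255
finger_force: 88.8
[[152.   182.81 328.94]
 [164.   178.6  333.  ]
 [176.   179.4  331.94]
 [188.   180.51 331.1 ]
 [200.   181.38 329.9 ]
 [212.   182.44 329.08]
 [224.   183.66 328.  ]]
[ 1.34736282e-03 -4.68777019e+01] [-1.51141507e-03  4.69676137e+01] 93.7742168457315 37 [[ 48.06158508 -46.6220195   29.57720145]
 [ 48.12131647  46.65693942  29.57820195]] [[  0.39936539 -46.85238044  29.56563028]
 [  0.45102979  47.0622864   29.56663553]]
```

View pics/w4.png

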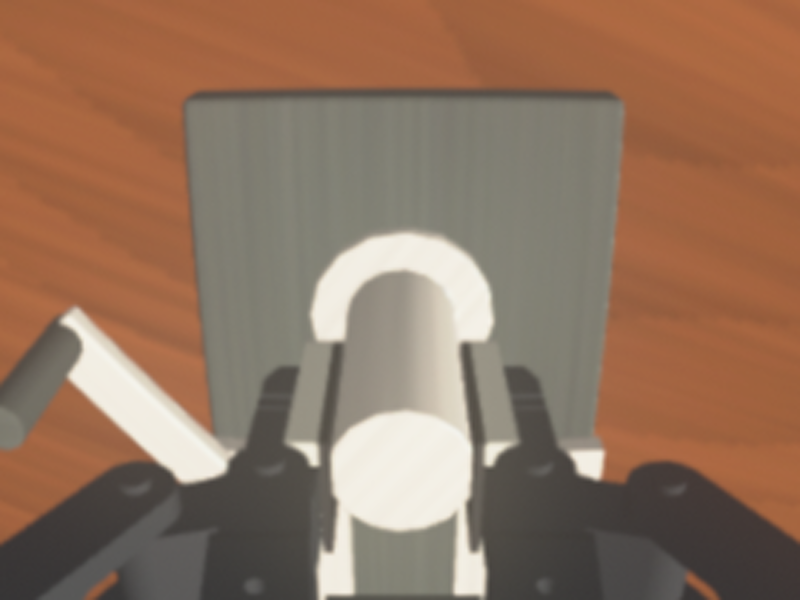

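The picture shows the die on the bed, about 60 mm short of home, and centred. The bed mid-line offset is below 0.1 mm and the slot is visible at (405,560). I slide in gently.

```bash
python3 -m crank '20 -4 0 0 0;20 -8 0 0 0;20 -12 0 0 0;20 -16 0 0 0;20 -20 0 0 0'; python3 -m crank '20 -2 0 0 0;20 -5 0 0 0;20 -8 0 0 0;20 -11 0 0 0;20 -14 0 0 0'
```

```text
clock: 13.15
tool_pos: [0.5564, 0.0888, 0.0416]
eef_rot: [0.573, -3.089, 0.0]
wrist_force: [-0.7, -0.2, -0.9]
opening: 0.256
finger_force: 88.8
clock: 13.78
tool_pos: [0.5694, 0.0938, 0.0416]
eef_rot: [0.573, -3.089, 0.0]
wrist_force: [-1.0, -0.7, -1.5]
opening: 0.257
finger_force: 88.8
```

```bash
python3 - <<'E'
from h import *
s=read_state();print((s["wrist_force"]@Ro.from_rotvec(s["eef_rot"]).as_matrix()).round(1))
E
python3 -m crank '20 -2 0 0 0;20 -4 0 0 0;20 -6 0 0 0;20 -8 0 0 0;20 -10 0 0 0'
python3 - <<'E'
from h import *
s=read_state();print((s["wrist_force"]@Ro.from_rotvec(s["eef_rot"]).as_matrix()).round(1),tool([.5374,.0815,.0416],s))
E
```

```text
[ 1.2 -0.3  1.6]
clock: 14.4
tool_pos: [0.5787, 0.0974, 0.0416]
eef_rot: [0.573, -3.089, 0.0]
wrist_force: [-1.3, -0.7, -1.6]
opening: 0.255
finger_force: 88.8
[ 1.5 -0.1  1.6] [ 4.42246279e+01 -4.63542088e-03 -6.83432129e-03]
```

```bash
python3 -m crank '20 -3 0 0 0;20 -6 0 0 0;20 -9 0 0 0;20 -11 0 0 0;20 -12 0 0 0'; python3 -m crank '20 -0.3 0 0 0;20 -0.6 0 0 0;20 -1 0 0 0;20 -1 0 0 0;20 -1 0 0 0'
python3 - <<'E'
from h import *
s=read_state();print((s["wrist_force"]@Ro.from_rotvec(s["eef_rot"]).as_matrix()).round(1),tool([.5374,.0815,.0416],s))
E
```

```text
clock: 15.02
tool_pos: [0.5899, 0.1016, 0.0416]
eef_rot: [0.573, -3.089, 0.0]
wrist_force: [-1.5, -1.0, -0.6]
opening: 0.255
finger_force: 88.9
clock: 15.65
tool_pos: [0.5908, 0.102, 0.0416]
eef_rot: [-0.573, 3.089, -0.0]
wrist_force: [0.1, -0.1, -1.7]
opening: 0.257
finger_force: 88.8
[-0.1 -0.2  1.7] [5.71548856e+01 4.22050440e-02 1.11056467e-02]
```

```bash
for i in 1; do python3 -m crank '20 -0.3 0 0 0;20 -0.6 0 0 0;20 -1 0 0 0;20 -1 0 0 0;20 -1 0 0 0'; python3 -m crank '20 -0.3 0 0 0;20 -0.5 0 0 0;20 -0.7 0 0 0;20 -0.7 0 0 0;20 -0.7 0 0 0' ; done
python3 - <<'E'
from h import *
s=read_state();print((s["wrist_force"]@Ro.from_rotvec(s["eef_rot"]).as_matrix()).round(1),tool([.5374,.0815,.0416],s))
E
```

```text
clock: 16.27
tool_pos: [0.5917, 0.1024, 0.0416]
eef_rot: [-0.573, 3.089, -0.0]
wrist_force: [1.0, -0.1, -2.0]
opening: 0.258
finger_force: 88.8
clock: 16.9
tool_pos: [0.5923, 0.1026, 0.0416]
eef_rot: [-0.574, 3.089, -0.0]
wrist_force: [0.5, -0.5, -0.6]
opening: 0.258
finger_force: 88.8
[-0.3 -0.6  0.6] [ 5.88536736e+01 -4.38846184e-03  3.36018364e-02]
```

```bash
python3 -m crank '20 -0.3 0 0 0;20 -0.6 0 0 0;20 -0.8 0 0 0;20 -0.8 0 0 0;20 -0.8 0 0 0'
python3 - <<'E'
from h import *
s=read_state();print((s["wrist_force"]@Ro.from_rotvec(s["eef_rot"]).as_matrix()).round(1),tool([.5374,.0815,.0416],s))
E
```

```text
clock: 17.52
tool_pos: [0.5931, 0.1029, 0.0416]
eef_rot: [-0.574, 3.089, -0.0]
wrist_force: [-0.5, 0.2, -0.8]
opening: 0.257
finger_force: 88.8
[0.4 0.4 0.8] [ 5.96490969e+01 -6.81521652e-03  3.42742726e-02]
```

```bash
python3 -m crank '20 -0.3 0 0 0;20 -0.6 0 0 0;20 -0.8 0 0 0;20 -0.8 0 0 0;20 -0.8 0 0 0'
python3 - <<'E'
from h import *
s=read_state();print((s["wrist_force"]@Ro.from_rotvec(s["eef_rot"]).as_matrix()).round(1),tool([.5374,.0815,.0416],s))
E
```

```text
clock: 18.15
tool_pos: [0.5938, 0.1032, 0.0416]
eef_rot: [-0.573, 3.089, -0.0]
wrist_force: [-1.6, 0.1, -1.4]
opening: 0.254
finger_force: 88.8
[1.4 0.7 1.4] [6.04392497e+01 1.40322711e-02 2.12886984e-02]
```

```bash
python3 -m crank '20 -0.2 0 0 0;20 -0.4 0 0 0;20 -0.6 0 0 0;20 -0.6 0 0 0;20 -0.6 0 0 0'
python3 - <<'E'
from h import *
s=read_state();print((s["wrist_force"]@Ro.from_rotvec(s["eef_rot"]).as_matrix()).round(1),tool([.5374,.0815,.0416],s))
E
```

```text
clock: 18.77
tool_pos: [0.5944, 0.1034, 0.0416]
eef_rot: [-0.573, 3.089, -0.0]
wrist_force: [-0.3, -0.8, -0.9]
opening: 0.252
finger_force: 88.8
[ 0.6 -0.6  0.9] [6.10433412e+01 1.11279424e-02 2.90994486e-02]
```

```bash
python3 -m crank '20 -0.2 0 0 0;20 -0.4 0 0 0;20 -0.6 0 0 0;20 -0.8 0 0 0;20 -0.8 0 0 0'
python3 - <<'E'
from h import *
s=read_state();print((s["wrist_force"]@Ro.from_rotvec(s["eef_rot"]).as_matrix()).round(1),tool([.5374,.0815,.0416],s))
E
```

```text
clock: 19.4
tool_pos: [0.5951, 0.1037, 0.0417]
eef_rot: [-0.574, 3.089, -0.0]
wrist_force: [-1.6, -1.2, -0.7]
opening: 0.253
finger_force: 88.8
[ 1.9 -0.5  0.7] [6.18591805e+01 6.46025338e-03 5.18633868e-02]
```

```bash
python3 -m crank '20 -0.2 0 0 0;20 -0.4 0 0 0;20 -0.6 0 0 0;20 -0.8 0 0 0;20 -0.8 0 0 0'
python3 - <<'E'
from h import *
s=read_state();print((s["wrist_force"]@Ro.from_rotvec(s["eef_rot"]).as_matrix()).round(1),tool([.5374,.0815,.0416],s))
E
```

```text
clock: 20.02
tool_pos: [0.5955, 0.1038, 0.0416]
eef_rot: [0.573, -3.088, 0.0]
wrist_force: [-5.0, -1.3, 2.2]
opening: 0.258
finger_force: 88.9
[ 5.2  0.6 -2.2] [6.22363830e+01 1.10031027e-02 8.10795670e-02]
```

```bash
python3 -m crank '20 -0.1 0 0 0;20 -0.2 0 0 0;20 -0.3 0 0 0;20 -0.4 0 0 0;20 -0.4 0 0 0'
python3 - <<'E'
from h import *
s=read_state();print((s["wrist_force"]@Ro.from_rotvec(s["eef_rot"]).as_matrix()).round(1),tool([.5374,.0815,.0416],s))
E
```

```text
clock: 20.65
tool_pos: [0.5956, 0.1038, 0.0416]
eef_rot: [0.573, -3.087, 0.0]
wrist_force: [-6.0, -1.2, 4.8]
opening: 0.255
finger_force: 88.9
[ 6.   1.  -4.8] [6.22991442e+01 1.54031935e-02 1.26228231e-01]
```

```bash
python3 -m crank '20 -0.1 0 0 0;20 -0.2 0 0 0;20 -0.3 0 0 0;20 -0.4 0 0 0;20 -0.4 0 0 0'
python3 - <<'E'
from h import *
s=read_state();R=Ro.from_rotvec(s["eef_rot"]).as_matrix();print((s["wrist_force"]@R).round(1),(s["wrist_torque"]@R).round(2),tool([.5374,.0815,.0416],s),R[:,2])
E
```

```text
clock: 21.28
tool_pos: [0.5956, 0.1038, 0.0416]
eef_rot: [0.573, -3.087, 0.0]
wrist_force: [-8.1, -1.6, 6.8]
opening: 0.256
finger_force: 89.0
[ 8.2  1.4 -6.8] [-0.25  1.82 -0.01] [6.23591793e+01 2.26332526e-02 1.80741890e-01] [-2.09338843e-03 -3.99747457e-04 -9.99997729e-01]
```

```bash
python3 -m crank '20 -0.2 0 -0.1 0;20 -0.4 0 -0.2 0;20 -0.6 0 -0.3 0;20 -0.8 0 -0.4 0;20 -0.8 0 -0.4 0'
python3 - <<'E'
from h import *
s=read_state();R=Ro.from_rotvec(s["eef_rot"]).as_matrix();print((s["wrist_force"]@R).round(1),(s["wrist_torque"]@R).round(2),tool([.5374,.0815,.0416],s),R[:,2])
E
```

```text
clock: 21.9
tool_pos: [0.5957, 0.1038, 0.0417]
eef_rot: [0.572, -3.085, 0.0]
wrist_force: [-10.3, -3.8, 5.8]
opening: 0.256
finger_force: 89.0
[11.   0.2 -5.8] [-0.23  2.28  0.01] [6.24465790e+01 4.74878036e-02 3.23399355e-01] [-3.53157259e-03 -7.74789051e-04 -9.99993464e-01]
```

```bash
python3 -m crank '20 -0.3 0 -0.1 0;20 -0.6 0 -0.2 0;20 -0.9 0 -0.3 0;20 -1.2 0 -0.4 0;20 -1.2 0 -0.4 0'
python3 - <<'E'
from h import *
s=read_state();R=Ro.from_rotvec(s["eef_rot"]).as_matrix();print((s["wrist_force"]@R).round(1),(s["wrist_torque"]@R).round(2),tool([.5374,.0815,.0416],s),R[:,2])
E
```

```text
clock: 22.52
tool_pos: [0.5958, 0.1039, 0.0417]
eef_rot: [0.571, -3.083, 0.0]
wrist_force: [-12.3, -3.9, 7.2]
opening: 0.256
finger_force: 89.0
[12.9  0.8 -7.1] [-0.33  3.02  0.02] [ 6.25767071e+01 -3.02213151e-03  4.76273931e-01] [-0.00570435 -0.00125983 -0.99998294]
```

```bash
python3 -m crank '20 -0.3 0 -0.1 0;20 -0.6 0 -0.2 0;20 -0.9 0 -0.3 0;20 -0.9 0 -0.4 0;20 -0.9 0 -0.4 0'; python3 -m crank '20 0 0 0 0;20 0 0 0 0;20 0 0 0 0;20 0 0 0 0;20 0 0 0 0'
python3 - <<'E'
from h import *
s=read_state();R=Ro.from_rotvec(s["eef_rot"]).as_matrix();print((s["wrist_force"]@R).round(1),(s["wrist_torque"]@R).round(2),tool([.5374,.0815,.0416],s),R[:,2])
E
```

```text
clock: 23.15
tool_pos: [0.5959, 0.104, 0.0417]
eef_rot: [0.571, -3.082, 0.0]
wrist_force: [-14.4, -4.3, 7.6]
opening: 0.253
finger_force: 89.0
clock: 23.78
tool_pos: [0.5959, 0.104, 0.0418]
eef_rot: [0.571, -3.082, 0.0]
wrist_force: [-15.3, -3.7, 8.1]
opening: 0.254
finger_force: 89.0
[15.7  2.  -8. ] [-0.3   3.44  0.01] [ 6.26846105e+01 -2.48633721e-03  6.35025115e-01] [-0.00727934 -0.00164068 -0.99997216]
```

```bash
python3 -m crank '20 -0.2 0 -0.1 0;20 -0.4 0 -0.2 0;20 -0.6 0 -0.2 0;20 -0.6 0 -0.2 0;20 -0.6 0 -0.2 0'; python3 -m crank '20 0 0 0 0;20 0 0 0 0;20 0 0 0 0;20 0 0 0 0;20 0 0 0 0'
python3 - <<'E'
from h import *
s=read_state();R=Ro.from_rotvec(s["eef_rot"]).as_matrix();print((s["wrist_force"]@R).round(1),(s["wrist_torque"]@R).round(2),tool([.5374,.0815,.0416],s),R[:,2])
E
```

```text
clock: 24.4
tool_pos: [0.596, 0.1039, 0.0418]
eef_rot: [0.57, -3.081, 0.001]
wrist_force: [-16.9, -5.5, 8.6]
opening: 0.256
finger_force: 89.0
clock: 25.02
tool_pos: [0.596, 0.104, 0.0418]
eef_rot: [0.57, -3.081, 0.001]
wrist_force: [-16.5, -4.8, 9.0]
opening: 0.254
finger_force: 89.0
[17.2  1.5 -8.8] [-0.32  3.84 -0.01] [6.27294780e+01 1.49047652e-03 7.14461654e-01] [-0.00838687 -0.00189579 -0.99996303]
```

```bash
python3 -m crank '20 1 0 0.3 0;20 2 0 0.6 0;20 3 0 1 0;20 4 0 1.4 0;20 4.2 0 1.4 0'
python3 - <<'E'
from h import *
s=read_state();R=Ro.from_rotvec(s["eef_rot"]).as_matrix();print((s["wrist_force"]@R).round(1),(s["wrist_torque"]@R).round(2),tool([.5374,.0815,.0416],s),R[:,2])
E
```

```text
clock: 25.65
tool_pos: [0.5955, 0.1038, 0.0416]
eef_rot: [0.573, -3.088, 0.0]
wrist_force: [-4.5, -2.1, 2.6]
opening: 0.256
finger_force: 89.0
[ 5.  -0.4 -2.6] [-0.18  1.09 -0.05] [6.22029481e+01 2.76626387e-02 6.74727384e-02] [-9.23804426e-04 -1.99341490e-04 -9.99999553e-01]
```

```bash
python3 -m crank '30 0 0 0 0;45 0 0 0 0;45 0 0 0 0;45 0 0 0 0;45 0 0 0 0'; python3 -m crank '45 5 0 -20 0;45 10 0 -50 0;45 20 0 -90 0;45 35 0 -120 0;45 50 0 -130 0'; python3 -m crank '45 0 0 0 0;45 0 0 0 0;45 0 0 0 0;0 0 0 0 0;0 0 0 0 0'
python3 - <<'E'
from h import *
s=read_state();c=optics.camera("wrist");print(s["tool_pos"],s["eef_rot"])
np.save("w5.npy",{"s":s,"c":c},allow_pickle=True)
for m in("die","latch_post"):print(m,[(round(r["conf"],2),r["extent"]) for r in optics.masks_of(m,c)])
cv2.imwrite("pics/w5.png",cv2.resize(c["image"][100:325,105:405,::-1],(800,600),interpolation=2))
E
```

```text
clock: 26.28
tool_pos: [0.5961, 0.104, 0.0416]
eef_rot: [-0.574, 3.089, -0.0]
wrist_force: [-0.3, 0.9, 0.6]
opening: 0.523
finger_force: 0.0
clock: 26.9
tool_pos: [0.55, 0.0857, 0.1755]
eef_rot: [-0.572, 3.084, 0.001]
wrist_force: [0.2, 0.6, 0.1]
opening: 0.522
finger_force: 0.0
clock: 27.52
tool_pos: [0.5493, 0.0861, 0.1712]
eef_rot: [0.573, -3.088, 0.001]
wrist_force: [0.1, 0.1, -1.0]
opening: 0.11
finger_force: 0.0
[0.54927004 0.08605332 0.17122197] [ 5.73307172e-01 -3.08808199e+00  5.30751070e-04]
die [(0.56, [242.5, 202.2, 272.0, 256.0])]
latch_post [(0.88, [168.9, 164.4, 226.8, 211.2]), (0.2, [236.8, 238.2, 274.2, 240.7])]
```

View pics/w5.png

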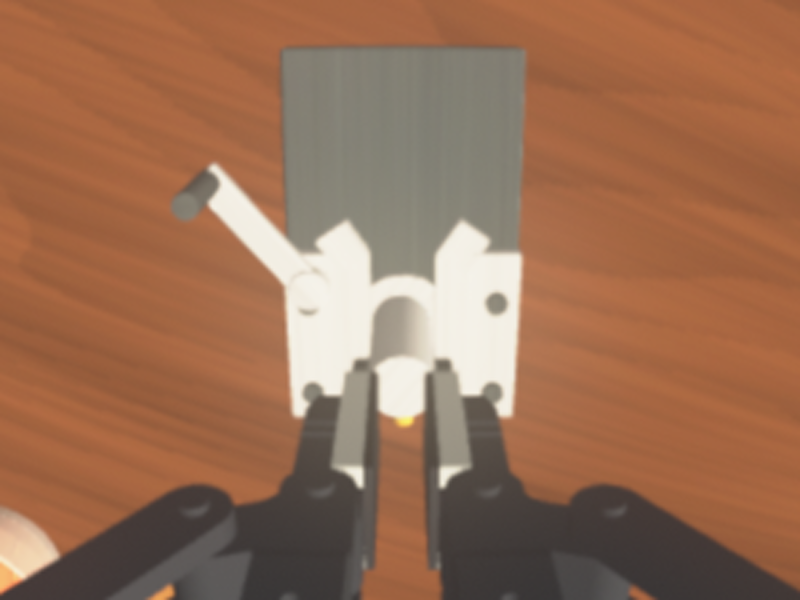

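The picture shows the die home against the stop at (403,385), with its flange under the plate and upright. The latch is still open, with its post top at (185,207). Next I work out the push path for the latch.

Run:
```python
from h import *
d=np.load("w5.npy",allow_pickle=True).item();s,c=d["s"],d["c"]
h=np.array([.5957,.1038,.3672])
def w2h(p): 
    q=np.asarray(p)-[h[0],h[1],0];cc,ss=np.cos(h[2]),np.sin(h[2]);return np.array([cc*q[0]+ss*q[1],-ss*q[0]+cc*q[1],q[2]])*1000
for u,v,z in[(185,207,.0665),(308,287,.0325),(403,388,.074),(283,47,.012),(525,47,.012)]:print((u,v),w2h(plane(c,105+u*.375,100+v*.375,z,s)).round(1))
p=w2h(plane(c,105+185*.375,100+207*.375,.0665,s));print("a",np.arctan2(-(p[0]+20),p[1]+36))
s=read_state();print("tcp",w2h(s["tool_pos"]),s["opening"],"turn fix",s["eef_rot"])
print(tool(h2w(h,(-72,-105,43))[0],s))
```

```text
(185, 207) [-63.6 -71.9  66.5]
(308, 287) [-22.2 -35.8  32.5]
(403, 388) [-1.1  0.6 74. ]
(283, 47) [-111.8  -45.1   12. ]
(525, 47) [-111.9   47.1   12. ]
a 2.2598631919202656
tcp [-4.96958987e+01  8.33430184e-02  1.71479094e+02] 0.002005076380386748 turn fix [ 5.73385453e-01 -3.08850226e+00  2.79440526e-04]
[  22.25193188 -105.06999107  128.49905822]
```

```bash
python3 -m crank '0 8 -40 0 0;0 16 -80 0 0;0 22 -105 10 0;0 22 -105 60 0;0 22 -105 90 0' 40; python3 -m crank '0 0 0 15 0;0 0 0 30 0;0 0 0 38 0;0 0 0 38 0;0 0 0 38 0'; python3 -m crank '0 0 4 0 0;0 0 8 0 0;0 0 12 0 0;0 0 16 0 0;0 0 20 0 0'
cat > st.py <<'E'
from h import *
h=np.array([.5957,.1038,.3672])
s=read_state();R=Ro.from_rotvec(s["eef_rot"]).as_matrix();T=tool(h2w(h,(0,0,0))[0],s)
print("F tool",(s["wrist_force"]@R).round(1),"tcp holder",[round(T[0],1),round(-T[1],1),round(s["tool_pos"][2]*1000,1)])
E
python3 st.py
```

```text
clock: 28.3
tool_pos: [0.5656, -0.0203, 0.0796]
eef_rot: [0.572, -3.087, -0.0]
wrist_force: [0.2, -0.3, 0.1]
opening: -0.002
finger_force: 0.0
clock: 28.92
tool_pos: [0.567, -0.0198, 0.0444]
eef_rot: [-0.573, 3.088, -0.0]
wrist_force: [0.1, 0.2, 0.7]
opening: -0.005
finger_force: 0.0
clock: 29.55
tool_pos: [0.5584, -0.0043, 0.0436]
eef_rot: [0.569, -3.088, 0.005]
wrist_force: [-4.6, -12.8, 3.9]
opening: 0.0
finger_force: 5.2
F tool [  8.9 -10.4  -3.8] tcp holder [np.float64(-73.5), np.float64(-87.9), np.float64(43.6)]
```

```bash
python3 -m crank '0 0 -6 0 0;0 0 -12 0 0;0 -7 -12 0 0;0 -14 -12 0 0;0 -14 -12 0 0'; python3 st.py; python3 -m crank '0 0 4 0 0;0 0 8 0 0;0 1 11 0 0;0 2 13 0 0;0 3 16 0 0'; python3 st.py
```

```text
clock: 30.18
tool_pos: [0.5773, -0.0065, 0.0435]
eef_rot: [-0.575, 3.088, 0.0]
wrist_force: [0.4, 1.2, 0.2]
opening: 0.001
finger_force: 0.0
F tool [-0.8  1.  -0.2] tcp holder [np.float64(-56.9), np.float64(-96.2), np.float64(43.5)]
clock: 30.8
tool_pos: [0.568, 0.006, 0.0437]
eef_rot: [-0.572, 3.089, -0.001]
wrist_force: [0.7, -2.4, 0.2]
opening: 0.001
finger_force: 1.0
F tool [ 0.2 -2.5 -0.2] tcp holder [np.float64(-60.9), np.float64(-81.4), np.float64(43.7)]
```

```bash
python3 -m crank '0 3 5 0 0;0 6 10 0 0;0 8 15 0 0;0 10 20 0 0;0 11 25 0 0'; python3 st.py; python3 -m crank '0 0 5 0 0;0 0 10 0 0;0 0 15 0 0;0 -2 20 0 0;0 -4 25 0 0'; python3 st.py
```

```text
clock: 31.42
tool_pos: [0.5488, 0.0263, 0.0438]
eef_rot: [-0.574, 3.088, -0.0]
wrist_force: [2.2, -0.9, -0.5]
opening: 0.001
finger_force: 1.0
F tool [-1.7 -1.6  0.5] tcp holder [np.float64(-71.6), np.float64(-55.5), np.float64(43.8)]
clock: 32.05
tool_pos: [0.5431, 0.0509, 0.0434]
eef_rot: [0.573, -3.088, 0.0]
wrist_force: [-0.6, -2.1, -0.2]
opening: 0.004
finger_force: 0.9
F tool [ 1.3 -1.7  0.2] tcp holder [np.float64(-68.1), np.float64(-30.5), np.float64(43.4)]
```

```bash
python3 -m crank '0 -1 4 0 0;0 -3 8 0 0;0 -5 12 0 0;0 -7 16 0 0;0 -7 16 0 0'; python3 st.py
python3 - <<'E'
from h import *
s=read_state();c=optics.camera("wrist")
for m in("latch_post","latch"):
  for r in optics.masks_of(m,c):print(m,r["conf"],r["extent"])
cv2.imwrite("pics/w6.png",cv2.resize(c["image"][130:380,90:423,::-1],(800,600),interpolation=2))
h=np.array([.5957,.1038,.3672])
print([(a,proj(c,h2w(h,(-20-56*np.sin(a),-36+56*np.cos(a),66.5)),s).round(0)) for a in(.6,.8,1,1.2)])
E
```

```text
clock: 32.67
tool_pos: [0.545, 0.0685, 0.0439]
eef_rot: [-0.574, 3.088, -0.0]
wrist_force: [2.8, -1.8, -1.0]
opening: -0.001
finger_force: 1.3
F tool [-1.9 -2.7  1. ] tcp holder [np.float64(-59.9), np.float64(-14.7), np.float64(43.9)]
latch_post 0.7 [212.1, 226.1, 304.4, 285.9]
latch 0.87 [214.4, 229.6, 305.0, 286.7]
[(0.6, array([[305., 288.]])), (0.8, array([[292., 274.]])), (1, array([[275., 263.]])), (1.2, array([[254., 254.]]))]
```

View pics/w6.png

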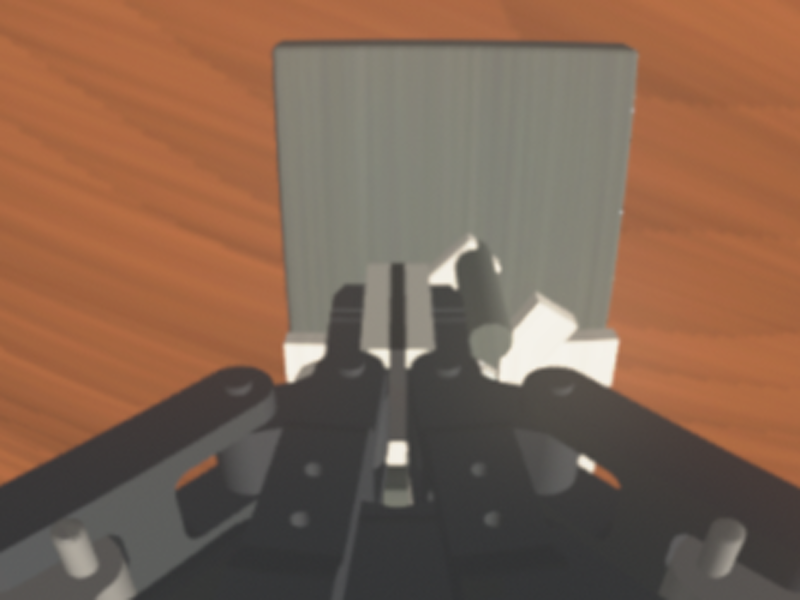

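The picture shows the post at (489,340), which puts the latch at about 0.79 rad, to the right of the closed fingers. Now I move to its mouth side and push inwards.

```bash
python3 -m crank '0 0 -4 0 0;0 12 -4 0 0;0 24 -4 0 0;0 24 10 0 0;0 24 25 0 0'; python3 st.py; python3 -m crank '0 -6 0 0 0;0 -12 1 0 0;0 -18 2 0 0;0 -24 3 0 0;0 -29 4 0 0'; python3 st.py
```

```text
clock: 33.45
tool_pos: [0.5126, 0.0843, 0.0438]
eef_rot: [-0.574, 3.088, 0.001]
wrist_force: [0.2, 0.7, -0.8]
opening: -0.001
finger_force: 0.0
F tool [-0.4  0.6  0.8] tcp holder [np.float64(-84.6), np.float64(11.7), np.float64(43.8)]
clock: 34.08
tool_pos: [0.5328, 0.1057, 0.043]
eef_rot: [0.584, -3.076, -0.016]
wrist_force: [-26.7, 23.2, 18.8]
opening: -0.003
finger_force: 16.7
F tool [ 16.5  31.6 -18.3] tcp holder [np.float64(-58.1), np.float64(25.4), np.float64(43.0)]
```

Forces spiked: the fingers wedged beside the post instead of behind it. I back off straight away and come in lower in y.

```bash
python3 -m crank '0 10 4 0 0;0 22 2 0 0;0 28 -4 0 0;0 28 -11 0 0;0 28 -11 0 0'; python3 st.py
python3 - <<'E'
from h import *
s=read_state();c=optics.camera("wrist")
for m in("latch_post","die"):
  for r in optics.masks_of(m,c):print(m,r["conf"],r["extent"])
cv2.imwrite("pics/w7.png",cv2.resize(c["image"][130:380,90:423,::-1],(800,600),interpolation=2))
h=np.array([.5957,.1038,.3672])
print([(a,proj(c,h2w(h,(-20-56*np.sin(a),-36+56*np.cos(a),66.5)),s).round(0)) for a in(.4,.5,.6,.7,.8)])
E
```

```text
clock: 34.7
tool_pos: [0.5172, 0.0753, 0.0438]
eef_rot: [-0.57, 3.089, -0.001]
wrist_force: [-1.1, 0.5, 0.9]
opening: 0.002
finger_force: 0.0
F tool [ 0.9  0.9 -0.9] tcp holder [np.float64(-83.4), np.float64(1.3), np.float64(43.8)]
die 0.82 [245.5, 312.5, 263.5, 342.3]
[(0.4, array([[281., 335.]])), (0.5, array([[277., 328.]])), (0.6, array([[272., 322.]])), (0.7, array([[266., 317.]])), (0.8, array([[259., 311.]]))]
```

View pics/w7.png

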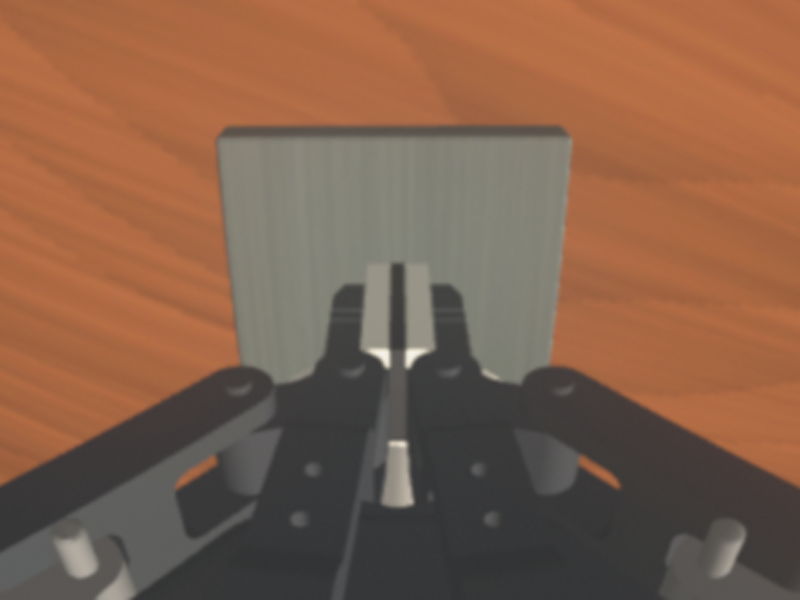

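The picture shows only the bed and the closed fingers. The post is hidden behind the hand, so I check with the fixed cameras.

Run:
```python
from h import *
h=np.array([.5957,.1038,.3672])
ims=[]
for n in("scene","top"):
  c=optics.camera(n)
  for m in("latch_post","die"):
    for r in optics.masks_of(m,c)[:2]:print(n,m,round(r["conf"],2),np.round(r["extent"]))
  print([(a,proj(c,h2w(h,(-20-56*np.sin(a),-36+56*np.cos(a),66.5)),None).round(0).tolist()) for a in(.2,.4,.6,.8,1)])
  o=proj(c,h2w(h,(-20,0,30)))[0].astype(int);i=c["image"][o[1]-45:o[1]+45,o[0]-50:o[0]+50,::-1]
  print(o);ims.append(cv2.resize(i,(400,360),interpolation=2))
cv2.imwrite("pics/c8.png",np.hstack(ims))
```

```text
scene latch_post 0.51 [293. 253. 329. 271.]
scene die 0.67 [305. 260. 320. 282.]
scene die 0.56 [174. 130. 188. 153.]
[(0.2, [[326.0, 257.0]]), (0.4, [[326.0, 253.0]]), (0.6, [[324.0, 248.0]]), (0.8, [[321.0, 244.0]]), (1, [[318.0, 241.0]])]
[312 270]
top latch_post 0.6 [149. 146. 160. 158.]
top die 0.79 [376. 204. 402. 224.]
top die 0.67 [318. 242. 338. 265.]
[(0.2, [[129.0, 160.0]]), (0.4, [[132.0, 165.0]]), (0.6, [[136.0, 169.0]]), (0.8, [[141.0, 171.0]]), (1, [[146.0, 173.0]])]
[140 155]
```

View pics/c8.png

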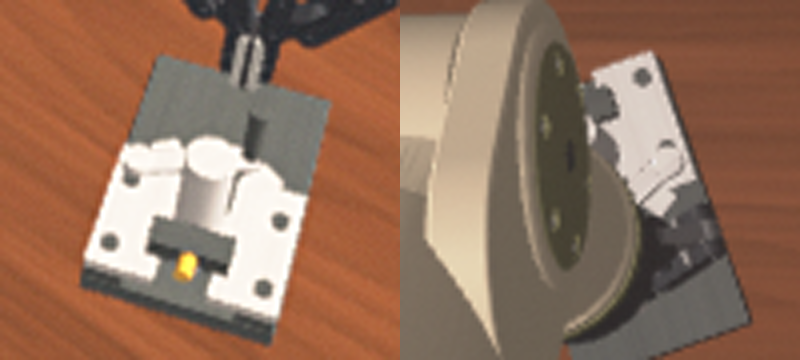

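The scene view shows the die home and the latch nearly shut: post top at crop (255,118), so about 0.35 rad. I now centre the fingers on the post at y≈18 and push gently along x.

```bash
python3 -m crank '0 0 8 0 0;0 0 17 0 0;0 -10 17 0 0;0 -18 17 0 0;0 -22 17 0 0'; python3 st.py; python3 -m crank '0 -1.5 0 0 0;0 -3 0 0 0;0 -4.5 0 0 0;0 -6 0 0 0;0 -6 0 0 0'; python3 st.py
```

```text
clock: 35.78
tool_pos: [0.5318, 0.1005, 0.0436]
eef_rot: [-0.573, 3.089, -0.001]
wrist_force: [0.4, -0.3, 0.6]
opening: -0.007
finger_force: 0.0
F tool [-0.2 -0.4 -0.6] tcp holder [np.float64(-60.8), np.float64(19.8), np.float64(43.6)]
clock: 36.4
tool_pos: [0.5361, 0.1027, 0.0433]
eef_rot: [0.574, -3.088, -0.0]
wrist_force: [-2.1, 0.6, 0.0]
opening: -0.001
finger_force: 1.3
F tool [ 1.8  1.4 -0. ] tcp holder [np.float64(-56.0), np.float64(20.4), np.float64(43.3)]
```

```bash
python3 -m crank '0 -1.5 0.5 0 0;0 -3 1 0 0;0 -4.5 1.2 0 0;0 -6 1.5 0 0;0 -6 1.5 0 0'; python3 st.py
```

```text
clock: 37.02
tool_pos: [0.5419, 0.1061, 0.0437]
eef_rot: [-0.573, 3.088, -0.0]
wrist_force: [-1.2, -0.2, -1.6]
opening: -0.004
finger_force: 0.8
F tool [1.2 0.3 1.6] tcp holder [np.float64(-49.3), np.float64(21.4), np.float64(43.7)]
```

```bash
python3 -m crank '0 -1.2 0.3 0 0;0 -2.4 0.6 0 0;0 -3.6 0.8 0 0;0 -4.5 1 0 0;0 -4.5 1 0 0'; python3 st.py
```

```text
clock: 37.65
tool_pos: [0.5457, 0.1088, 0.0437]
eef_rot: [-0.574, 3.088, -0.0]
wrist_force: [-2.3, 1.0, 0.8]
opening: -0.002
finger_force: 0.6
F tool [ 1.8  1.7 -0.8] tcp holder [np.float64(-44.9), np.float64(22.6), np.float64(43.7)]
```

Smooth at about 2 N. I continue towards the end stop.

```bash
python3 -m crank '0 -1.2 0 0 0;0 -2.4 0 0 0;0 -3.6 0 0 0;0 -4.5 0 0 0;0 -4.5 0 0 0'; python3 st.py;  python3 -m crank '0 -0.6 0 0 0;0 -1.2 0 0 0;0 -1.8 0 0 0;0 -2.4 0 0 0;0 -2.4 0 0 0'; python3 st.py
```

```text
clock: 38.28
tool_pos: [0.5497, 0.1103, 0.0436]
eef_rot: [-0.574, 3.089, -0.0]
wrist_force: [-1.8, -0.1, -0.6]
opening: 0.003
finger_force: 0.7
F tool [1.7 0.5 0.6] tcp holder [np.float64(-40.5), np.float64(22.6), np.float64(43.6)]
clock: 38.9
tool_pos: [0.552, 0.1111, 0.0436]
eef_rot: [-0.573, 3.089, -0.0]
wrist_force: [-2.2, 0.5, -0.7]
opening: -0.001
finger_force: 0.8
F tool [1.8 1.2 0.7] tcp holder [np.float64(-38.2), np.float64(22.5), np.float64(43.6)]
```

```bash
python3 -m crank '0 -0.6 0 0 0;0 -1.2 0 0 0;0 -1.8 0 0 0;0 -2.4 0 0 0;0 -2.4 0 0 0'; python3 st.py
```

```text
clock: 39.52
tool_pos: [0.5525, 0.1114, 0.0434]
eef_rot: [0.572, -3.085, 0.0]
wrist_force: [-9.7, -2.4, 5.8]
opening: 0.005
finger_force: 4.9
F tool [10.   1.2 -5.8] tcp holder [np.float64(-37.8), np.float64(22.6), np.float64(43.4)]
```

The force rose sharply at the expected end-stop position, so the latch is shut. I retreat and verify.

```bash
python3 -m crank '0 8 0 0 0;0 25 0 0 0;0 45 0 -20 0;0 60 0 -70 0;0 60 0 -120 0'; python3 -m crank '0 20 0 -10 0;0 50 0 -20 0;0 50 0 -20 0;0 50 0 -20 0;0 50 0 -20 0'; python3 st.py
python3 - <<'E'
from h import *
s=read_state();c=optics.camera("wrist");h=np.array([.5957,.1038,.3672])
print("post top pred",[(a,proj(c,h2w(h,(-20-56*np.sin(a),-36+56*np.cos(a),66.5)),s).round(1)) for a in(0,.05,.1)], "die top", proj(c,h2w(h,(0,0,74)),s))
o=proj(c,h2w(h,(-35,0,25)),s)[0].astype(int);print(o)
x0,y0=max(o[0]-70,0),max(o[1]-52,0);y0=min(y0,384-105)
print(x0,y0)
A=cv2.resize(c["image"][y0:y0+105,x0:x0+140,::-1],(400,300),interpolation=2)
ims=[A]
for n in("scene","top"):
  c=optics.camera(n);o=proj(c,h2w(h,(-20,0,30)))[0].astype(int);ims.append(cv2.resize(c["image"][o[1]-45:o[1]+45,o[0]-60:o[0]+60,::-1],(400,300),interpolation=2))
ims.append(cv2.resize(c["image"][140:275,255:435,::-1],(400,300)))
cv2.imwrite("pics/f.png",np.vstack([np.hstack(ims[:2]),np.hstack(ims[2:])]))
E
```

```text
clock: 40.15
tool_pos: [0.4975, 0.0896, 0.1651]
eef_rot: [-0.572, 3.089, -0.0]
wrist_force: [1.0, 1.1, 0.1]
opening: -0.003
finger_force: 0.0
clock: 40.78
tool_pos: [0.4519, 0.0727, 0.1834]
eef_rot: [-0.574, 3.089, -0.001]
wrist_force: [0.0, -0.3, 0.1]
opening: 0.002
finger_force: 0.0
F tool [ 0.1 -0.3 -0.1] tcp holder [np.float64(-145.4), np.float64(22.6), np.float64(183.4)]
post top pred [(0, array([[253.1, 297.6]])), (0.05, array([[253.1, 295.6]])), (0.1, array([[252.9, 293.6]]))] die top [[235.1834153  315.16340323]]
[236 266]
166 214
```

View pics/f.png

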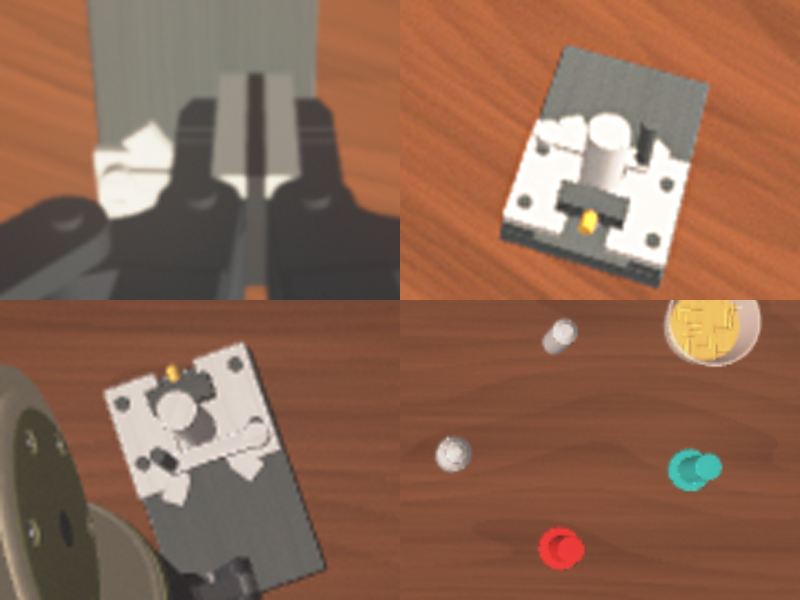

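The final views show the die home against the stop, the latch bar straight across the slot behind it, and the punch and dome still standing. The robot is clear of everything.

```bash
python3 -c "
from bench import job
print(job.hand_in())"
```

```text
the job is handed in; nothing more can be done
None
```

The steel die is in the slot and home against the stop, bedded at about 15–17 N measured at the wrist for over a second. I then let it go and swung the latch to its end stop. The punch and dome are untouched, and I handed the job in at about 41 s. During the latch swing the fingers briefly wedged on the post with about 40 N of wrist force (near the 40 N limit for the arm or gripper body) before I backed off and finished gently.

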